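Charge the wax melter with the scoop

ROBOT

A 6-joint arm with a two-finger parallel gripper is mounted at the origin on a cart in front of the work surface, level with it; the furniture and walls round the work are solid. World frame = base frame: x ahead of the robot, y to its left, z up, the work surface at z = 0. Lengths are in mm, angles in rad, forces in N, time in s.
With the tool pointing down it reaches from about 300 to 775 mm from the base axis. Payload 14.6 kg.
Tool frame: the origin (TCP) lies on the centre line of the jaws, within the pads' length; the fingertips stand 19 mm ahead of it and the grasp point (between the pads) is the TCP (bot.tip_reach is the distance from the TCP to the fingertips, in mm); z points along the fingers, y is the line along which they close (so a half turn about z gives the same grasp; the last joint's range is limited). The gripper opens to 85 mm and grips with 20 to 120 N. Pads are 22 mm wide; open, the fingers measure 114 mm over their backs; the gripper's body (76 mm by 85 mm) begins 54 mm behind the grasp point. The pads swing forward as they close: fully open they stand 13 mm farther back than shut.
Start: joints at [1.201, 0.3, 1.521, -0, 1.321, -0.067], TCP at [164.004, 524.969, 250.281] pointing down, gripper open.
Joint ranges: [-3.03, 3.03], [-0.79, 2.21], [0.23, 2.52], [-1.04, 4.18], [0, 3.07], [-2.55, 2.55]. Speed limits (rad/s): [2.22, 2.22, 2.57, 3.14, 3.14, 3.14].

INTERFACE

Orientations are given as a unit quaternion [w, x, y, z].
In Python, from rig import bot gives the robot as it stands. Calls block until the motion is done:
- bot.move_to(position, orientation): joint-space move of the TCP to a pose.
- bot.servo_line(position, attitude=None, speed=150, until_force=None): straight line of the TCP; attitude=None keeps the orientation; speed is the mean speed in mm/s. With until_force (N) it stops when the force on the tool has changed by that much, and returns True; else False.
- bot.move_joints(angles): joint-space move.
- bot.move_gripper(opening, grip_force=None): finger opening in mm; grip_force is the grip in N (None keeps the last); returns when the fingers have stopped.
- bot.dwell(seconds).
- bot.ik(position, orientation): joint angles nearest the present ones, or None.
- bot.read_state(): the state.
- bot.read_camera(name): name is "scene" or "top" or "wrist"; returns a dict with "image" (480x640x3 uint8, blue, green, red), "depth" (480x640 float32, mm along the optical axis (not along the pixel's ray), 0 where there is no reading), "fovy" (degrees; the focal length in pixels is half the picture's height over the tangent of half this angle, whatever the lens; pixels are square), "cx", "cy" (the principal point, pixels), "k1" (the pictures are not rectified: a ray, as slopes to the right and down, at radius r is drawn at 1 + k1 r^2 times it, then the intrinsics apply), "eye" and "attitude" of the camera in the world; the wrist camera has in their place "mount" (4x4, takes a point from camera to tool coordinates, whose origin is the TCP and whose axes are the flange's). Camera axes: x right, y down, z forward; pixel columns grow to the right and rows downward; lengths in mm; the calibration is good to about 2 mm. A picture is of the moment at which its call begins: read the wrist's pose just before it.
A pose or a line that the arm cannot do raises bot.MotionError and nothing moves.
- bot.finish_job(): hands the job in; it is judged then, once.
The state is a dict: "clock": time; "joint_positions": joint angles; "qvel": joint speeds; "effort": joint torques, N m; "ee_pos": TCP position; "tool_rot": TCP orientation; "ft_force": force on the tool from outside, world axes, zero at the start; "moment": the same for the moment, N m; "grip_width": finger opening in mm; "grip_force": force on a finger pad.
Only numpy, scipy, OpenCV 4.12 (cv2) and the standard library are available. Lean on these libraries where they do the work, as an engineer would, in place of code of your own. Each camera call takes 0.05 s, during which the arm holds its last target. There are 200 camera calls.

TASK

Charge the cold wax melter: with the scoop, not with your fingers, scoop up the three yellow wax cakes from the open-ended tray and tip them all into the melter's pot. Then lay the scoop back flat in the tray and swing the melter's lid gently shut, without slamming it. Leave the jar, the brown bottle, the red thread spool and the tall can standing where they are.

Things in the scene. Friction and masses are not known exactly. Their poses are not given: they have to be found in the camera images.
- scoop_grip (a point): Middle of the wooden handle of a loose aluminium scoop (210 mm long, 0.16 kg) that starts flat on the bench; hold it here. The handle is a rounded bar 22 mm wide (along y), 18 mm thick, 100 mm long, rising towards its end at 15 degrees; this point is 41 mm above the scoop's underside. Axes: x level from handle to mouth, y left, z up out of the bowl.
- scoop_bowl (a point): Middle of the scoop's bowl, on its floor, 2 mm above the underside, 104 mm ahead of the grip point (same axes). Flat floor 2 mm thick, 80 mm wide, 84 mm over the side walls; thin front edge 52 mm ahead of this point, back wall (36 mm high) 50 mm behind it; the sides slope from 36 mm high at the rear to 4 mm beside the open mouth.
- tray: Shallow sheet-steel tray fixed to the bench. Origin under its middle on the bench; x along it to the closed end, y across. Floor top at z = 2 mm, from x = -103 to +103 mm; no wall at the -x end; end wall's inner face at x = +101 mm, 20 mm high. The side walls draw in: inner faces at y = +-52 mm and 8 mm high at the open end, +-45 mm and 20 mm high at the closed end. The cakes start nearer the closed end.
- cake_0_center (a point): Centre of a cake of yellow wax: a round puck 38 mm across, 22 mm high, edges bevelled, 25 g, slippery (slides down metal tilted about 20 degrees). It starts lying flat on the tray's floor.
- cake_1_center (a point): Centre of the second wax cake, the same.
- cake_2_center (a point): Centre of the third wax cake, the same.
- melter_mouth (a point): Wax melter, a round green heated pot fixed to the bench, 132 mm across, 80 mm high, open on top. This point: middle of its mouth, level with the rim, 80 mm above the bench. Inside 112 mm across, 62 mm deep. x points level to the lid's hinge, -x to the black box with the dial on its front (reaching 97 mm from the axis, below 60 mm in height).
- lid_hinge (a point): The lid's hinge, a level axis along y on the rim of the melter, 74 mm from the pot's axis and 83 mm above the bench. Same axes as the mouth.
- lid (a joint): Angle of the melter's round steel lid, rad: 0 shut, 1.57 upright on the hinge side, 1.8 the end stop. A stiff hinge (0.16 N m): it stays where it is left. Starts open. The lid is a disc 136 mm across, 8 mm thick, with a black tab at its free edge; pushing its back towards the dial side swings it down, and it is then pressed shut from above.
- lid_tab (a point): The middle of the black tab on the lid's free edge, 155 mm from the hinge axis. The tab is 34 mm wide, 9 mm thick and reaches 170 mm from the hinge axis. x points from the tab to the hinge, z out of the lid's upper face (its back when the lid stands open).
- paste_jar: Bystander: white-capped jar, 69 mm across, 73 mm high, origin under its middle; to be left alone.
- dye_bottle: Bystander: small brown bottle with a black cap, 39 mm across, 86 mm high, origin under its middle; to be left alone (its twin at the table's far end is fixed).
- thread_spool_red: Bystander: spool of red thread, 46 mm across, 60 mm high, origin under its middle; to be left alone (its twin at the table's far end is fixed).
- solvent_can: Bystander: tall flat-sided metal can with a red handle and black cap, 71 by 107 mm, 194 mm high, origin under its middle; to be left alone.

How it is judged:
By the outcome, as a careful person would: the job done as asked, in the order asked, and still so for the second after the job is handed in, with the robot touching nothing.
It also fails if it takes over 72 s, if anything falls off the work surface, if the arm or the gripper's body presses on something with over 40 N, if the wrist force passes 120 N, or if a joint passes its speed limit or range.

## Working session

There is one attempt and no reset: what is moved stays moved. The work goes in short steps, each a Python script; the robot and the scene stay as the last script left them, time stands still between calls to the robot, and variables do not carry over. Pictures are saved under pics/ and viewed, at most 13 in all, crops included, and the job is handed in when it is done.

```bash
ls; mkdir -p pics; python3 - <<'E'
from rig import bot
import cv2,numpy as np
for n in ("scene","top"):
    c=bot.read_camera(n); cv2.imwrite(f"pics/{n}0.png",c["image"])
    np.savez(f"pics/{n}0.npz",**c)
    print(n,{k:(v.tolist() if hasattr(v,'tolist') else v) for k,v in c.items() if k not in("image","depth")}, c["depth"].min(),c["depth"].max())
s=bot.read_state();print(s)
E
```

```text
pics
scene {'fovy': 53.732511529442085, 'cx': 320.4629906751903, 'cy': 241.07728163554074, 'k1': -0.07263995194471523, 'eye': [207.52211315800244, -843.5598525875528, 889.5666345532537], 'attitude': [-0.41297901696089734, 0.88296814136147, -0.20552697755792912, 0.08703019238508235]} 0.0 3709.3245
top {'fovy': 50.69130813216166, 'cx': 322.7282306975571, 'cy': 245.48369113241355, 'k1': -0.024959272398044928, 'eye': [420.5220478385734, 27.8609779474339, 1272.0564871110996], 'attitude': [-0.05370471848518316, 0.7073965952890715, -0.7029612816900292, 0.05051036161589428]} 0.0 2250.4492
{'clock': 0.1, 'joint_positions': array([ 1.20140465e+00,  3.00446365e-01,  1.52152695e+00,  7.84310878e-06,
        1.32067961e+00, -6.66342488e-02]), 'qvel': array([-0.00034533, -0.00093555, -0.00244593, -0.00115458,  0.00132371,
       -0.00030679]), 'effort': array([ 6.07594175e-04, -5.44375312e+01, -3.62373090e+01, -9.46043406e-05,
        3.08287184e-03,  4.68836993e-05]), 'ee_pos': array([163.93583186, 524.80418078, 249.7577636 ]), 'tool_rot': array([-1.18372559e-04,  1.50802163e-01,  9.88563820e-01, -5.16767029e-04]), 'ft_force': array([-0.21555457,  0.18457673,  0.01701939]), 'moment': array([ 0.01042383, -0.02577971, -0.00536748]), 'grip_force': 0.0, 'grip_width': 85.38877513430458}
```

View pics/top0.png

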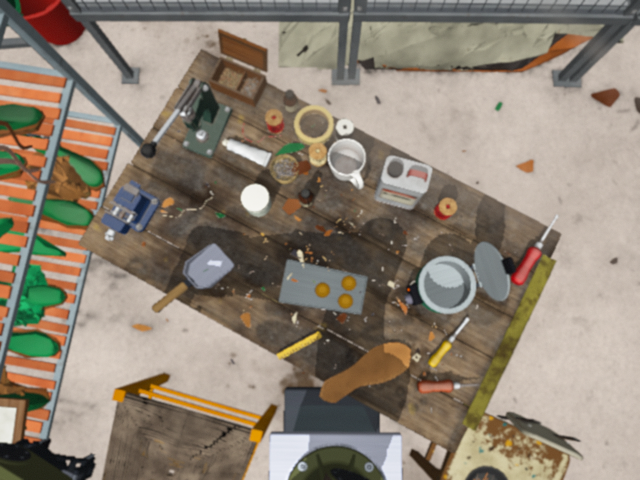

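View pics/scene0.png

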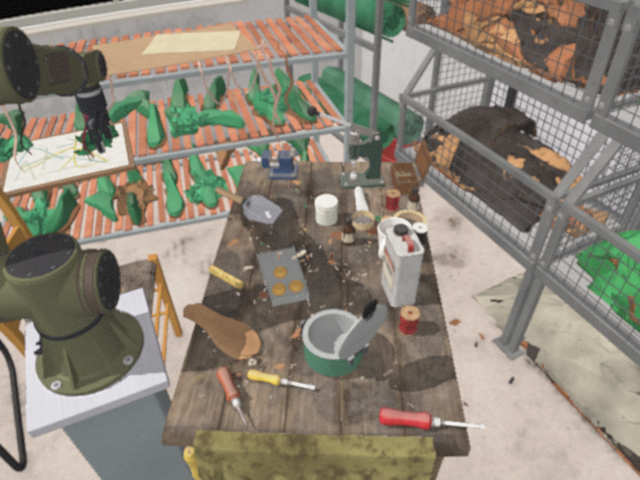

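The top view shows the scoop (bowl about (208,268), handle end (155,308)), and the tray at (323,288) with its closed end to the right. The cakes are at (322,290), (349,283) and (345,300). The pot is at (447,285) and the lid leans right at (491,271). The scene view agrees. Next I'll measure coarsely.

```bash
cat > h.py <<'E'
import numpy as np, cv2
from scipy.spatial.transform import Rotation as R
def q2m(q): return R.from_quat([q[1],q[2],q[3],q[0]]).as_matrix()
def m2q(m):
    q=R.from_matrix(m).as_quat(); return np.array([q[3],q[0],q[1],q[2]])
def pose(c,s=None):
    if 'eye' in c: return np.array(c['eye'],float),q2m(c['attitude'])
    M=np.array(c['mount']); Rt=q2m(s['tool_rot']); return s['ee_pos']+Rt@M[:3,3],Rt@M[:3,:3]
def K(c):
    f=240/np.tan(np.radians(float(c['fovy']))/2); return np.array([[f,0,float(c['cx'])],[0,f,float(c['cy'])],[0,0,1.]])
def rays(c,uv,s=None):
    p=cv2.undistortPoints(np.array(uv,float).reshape(-1,1,2),K(c),np.array([float(c['k1']),0,0,0,0])).reshape(-1,2)
    return pose(c,s)[0],np.c_[p,np.ones(len(p))]@pose(c,s)[1].T
def onplane(c,uv,z,s=None):
    e,d=rays(c,uv,s); return e+d*((z-e[2])/d[:,2])[:,None]
def cloud(c,s=None):
    v,u=np.mgrid[:480,:640]; e,d=rays(c,np.c_[u.ravel(),v.ravel()],s)
    return (e+d*c['depth'].ravel()[:,None]).reshape(480,640,3)
def project(c,P,s=None):
    e,A=pose(c,s); X=(np.atleast_2d(P)-e)@A
    return cv2.projectPoints(X.reshape(-1,1,3),np.zeros(3),np.zeros(3),K(c),np.array([float(c['k1']),0,0,0,0]))[0].reshape(-1,2)
E
python3 - <<'E'
from h import *
c=dict(np.load('pics/top0.npz')); P=cloud(c); hsv=cv2.cvtColor(c['image'],cv2.COLOR_BGR2HSV)
def rep(n,uv,z): print(n,onplane(c,uv,z).round(0).tolist(), 'depthz',[round(float(P[int(v),int(u),2]),0) for u,v in uv])
rep('bench',[(270,240),(400,330)],0)
m=cv2.inRange(hsv,(12,150,120),(30,255,255)); m[:260]=0;m[320:]=0;m[:,:300]=0;m[:,380:]=0
n,l,st,ce=cv2.connectedComponentsWithStats(m)
for i in range(1,n):
    if st[i,4]>30: rep('cake%d'%st[i,4],[ce[i]],20)
rep('scoopbowl',[(208,268),(235,260),(215,245)],5); rep('handle',[(155,308),(183,288)],50)
rep('tray',[(286,262),(367,275),(362,313),(280,302)],12)
rep('pot',[(447,285)],80); rep('jar',[(256,197)],73); rep('spool',[(446,207)],60);rep('can',[(405,175)],194);rep('bottle',[(311,186)],86)
# lid cloud
reg=P[235:310,470:520].reshape(-1,3); reg=reg[(reg[:,2]>90)&(reg[:,2]<300)]
print(len(reg),reg.min(0),reg.max(0)); cc=reg.mean(0);U,S,V=np.linalg.svd(reg-cc,full_matrices=False);print(cc,V,S)
E
```

```text
bench [[623.0, 168.0, 0.0], [399.0, -159.0, 0.0]] depthz [-0.0, 3.0]
cake151 [[514.0, -30.0, 20.0]] depthz [21.0]
cake149 [[496.0, 35.0, 20.0]] depthz [25.0]
cake149 [[470.0, -22.0, 20.0]] depthz [23.0]
scoopbowl [[550.0, 323.0, 5.0], [570.0, 255.0, 5.0], [608.0, 307.0, 5.0]] depthz [4.0, -1.0, -4.0]
handle [[448.0, 436.0, 50.0], [496.0, 371.0, 50.0]] depthz [65.0, 44.0]
tray [[565.0, 126.0, 12.0], [534.0, -77.0, 12.0], [440.0, -64.0, 12.0], [466.0, 139.0, 12.0]] depthz [2.0, -0.0, 3.0, 8.0]
pot [[505.0, -259.0, 80.0]] depthz [21.0]
jar [[717.0, 197.0, 73.0]] depthz [73.0]
spool [[698.0, -267.0, 60.0]] depthz [58.0]
can [[738.0, -146.0, 194.0]] depthz [169.0]
bottle [[741.0, 63.0, 86.0]] depthz [5.0]
1618 [ 467.41187596 -362.28785494   90.03051534] [ 595.9454947  -314.64860154  254.84213882]
[ 531.52474942 -339.41846718  170.25747329] [[-0.0489159   0.13453632 -0.98970057]
 [ 0.95444305  0.29831966 -0.0066208 ]
 [-0.2943564   0.94493669  0.14299983]] [1640.89055183 1311.18142518   52.21633903]
```

```bash
cat >> h.py <<'E'
def tool(psi,pitch=0.,flip=False):
    """tool attitude: fingers down, closing across heading psi; pitch>0 = scoop nose down (about scoop y)"""
    d=np.array([np.cos(psi),np.sin(psi),0]);y=np.array([-d[1],d[0],0])
    M=np.c_[-d,y,[0,0,-1.]] if not flip else np.c_[d,-y,[0,0,-1.]]
    return R.from_rotvec(y*pitch).as_matrix()@M
def snap(bot,name,cam='wrist'):
    s=bot.read_state(); c=bot.read_camera(cam); cv2.imwrite(f'pics/{name}.png',c['image'])
    np.savez(f'pics/{name}.npz',**c,ee_pos=s['ee_pos'],tool_rot=s['tool_rot']); return c,s
def load(n):
    c=dict(np.load(f'pics/{n}.npz')); return c,c
E
python3 - <<'E'
from rig import bot
from h import *
for n,p,psi in (('ws',(520,330,360),-0.97),('wt',(490,20,360),-1.72),('wp',(500,-240,400),-1.27)):
    o=[(abs(j-bot.read_state()['joint_positions']).max(),f,j) for f in (0,1) if (j:=bot.ik(p,m2q(tool(psi,0,f)))) is not None]
    o.sort(key=lambda t:t[0]); print(n,[(x[1],x[2].round(2).tolist()) for x in o])
    bot.move_to(p,m2q(tool(psi,0,o[0][1]))); bot.dwell(.2); c,s=snap(bot,n); print(np.array(c['mount']).round(2).tolist(),c['fovy'],s['clock'])
a=np.hstack([cv2.resize(cv2.imread(f'pics/{n}.png'),(400,300)) for n in('ws','wt')]);b=np.hstack([cv2.resize(cv2.imread('pics/wp.png'),(400,300)),np.zeros((300,400,3),np.uint8)])
cv2.imwrite('pics/m1.png',np.vstack([a,b]))
E
```

```text
ws [(0, [0.51, 0.4, 1.13, -0.0, 1.6, -0.09])]
[[0.0, -0.94, -0.33, 84.53], [1.0, 0.0, -0.0, 0.14], [0.0, -0.33, 0.94, -123.91], [0.0, 0.0, 0.0, 1.0]] 70.5624850904407 1.85
wt [(0, [-0.03, 0.1, 1.51, -0.0, 1.53, 0.12])]
[[0.0, -0.94, -0.33, 84.72], [1.0, 0.0, -0.0, 0.34], [0.0, -0.33, 0.94, -123.91], [0.0, 0.0, 0.0, 1.0]] 70.5624850904407 3.2917
wp [(0, [-0.51, 0.25, 1.25, -0.0, 1.65, -0.81]), (1, [-0.51, 0.25, 1.25, -0.0, 1.65, 2.33])]
[[0.0, -0.94, -0.33, 84.59], [1.0, 0.0, -0.0, 0.24], [0.0, -0.33, 0.94, -123.91], [0.0, 0.0, 0.0, 1.0]] 70.5624850904407 4.5667
```

View pics/m1.png

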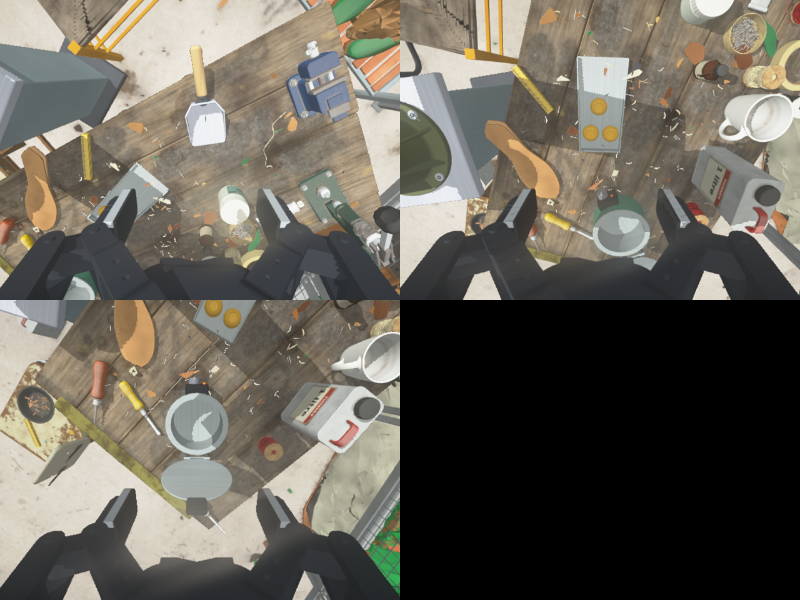

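The wrist views show the scoop clearly (handle (195,45*), bowl (207,125)), the tray with all three cakes, and the pot with its open lid. Next I'll extract precise poses.

```bash
python3 - <<'E'
from h import *
def big(m,seed=None):
    m=cv2.morphologyEx(m,cv2.MORPH_OPEN,np.ones((3,3)))
    n,l,st,ce=cv2.connectedComponentsWithStats(m); i=1+np.argmax(st[1:,4]) if seed is None else l[seed[1],seed[0]]
    return ((l==i)*255).astype(np.uint8)
def roi(m,u0,u1,v0,v1): o=np.zeros_like(m);o[v0:v1,u0:u1]=m[v0:v1,u0:u1];return o
# scoop
c,s=load('ws');P=cloud(c,s);hsv=cv2.cvtColor(c['image'],cv2.COLOR_BGR2HSV)
hm=big(roi(cv2.inRange(hsv,(10,60,120),(30,255,255)),290,340,60,165));
q=P[hm>0];q=q[q[:,2]>15];ctr=(q[:,:2].max(0)+q[:,:2].min(0))/2
d=np.linalg.svd(q[:,:2]-q[:,:2].mean(0),full_matrices=False)[2][0];d*=-np.sign(d[1])
t=(q[:,:2]-q[:,:2].mean(0))@d;print('handle',len(q),q.mean(0),'psi',np.arctan2(d[1],d[0]),'ext',t.min(),t.max(),q[:,2].min(),q[:,2].max())
bm=big(roi(cv2.inRange(hsv,(0,0,130),(180,70,255)),285,375,150,240)); cn=max(cv2.findContours(bm,0,1)[0],key=cv2.contourArea)
print('bowl contour',cv2.boundingRect(cn)); h=cv2.approxPolyDP(cv2.convexHull(cn),4,True).reshape(-1,2);print(h.tolist(),onplane(c,h,4,s).round(1).tolist())
# tray
c,s=load('wt');hsv=cv2.cvtColor(c['image'],cv2.COLOR_BGR2HSV);P=cloud(c,s)
tm=roi(cv2.inRange(hsv,(85,0,90),(130,90,255)),275,370,85,250)|roi(cv2.inRange(hsv,(15,150,120),(30,255,255)),285,360,140,240)
tm=big(cv2.morphologyEx(tm,cv2.MORPH_CLOSE,np.ones((5,5))));cn=max(cv2.findContours(tm,0,1)[0],key=cv2.contourArea)
h=cv2.approxPolyDP(cv2.convexHull(cn),5,True).reshape(-1,2);print('tray',h.tolist());
for z in(8,20):print(z,onplane(c,h,z,s).round(1).tolist())
ym=roi(cv2.inRange(hsv,(15,150,100),(30,255,255)),285,365,140,240);n,l,st,ce=cv2.connectedComponentsWithStats(ym)
for i in range(1,n):
    if st[i,4]>80:print('cake',st[i,4],onplane(c,[ce[i]],20,s).round(1))
c2,s2=load('wp');cv2.imwrite('pics/crops.png',np.hstack([cv2.resize(load('ws')[0]['image'][55:245,270:390],(380,600),interpolation=2),cv2.resize(c['image'][75:255,260:385],(417,600),interpolation=2)]))
P=cloud(c2,s2);rim=P[(abs(P[:,:,2]-80)<3)];rim=rim[np.hypot(rim[:,0]-505,rim[:,1]+259)<80][:,:2]
A=np.c_[2*rim,np.ones(len(rim))];x=np.linalg.lstsq(A,(rim**2).sum(1),rcond=None)[0];print('pot',len(rim),x[:2],np.sqrt(x[2]+x[0]**2+x[1]**2))
print(rim.min(0),rim.max(0))
g=P[(P[:,:,2]>100)&(P[:,:,2]<300)];g=g[np.hypot(g[:,0]-530,g[:,1]+340)<90];cc=g.mean(0);V=np.linalg.svd(g-cc,full_matrices=False)[2];print('lid',len(g),cc,V[2],g.min(0),g.max(0))
E
```

```text
handle 1459 [472.70410458 405.04313576  56.30362411] psi -0.8141327469356737 ext -45.99044904103555 49.283908982843315 30.973004904036827 483.82523074149185
bowl contour (285, 150, 90, 90)
[[373, 150], [374, 239], [285, 239], [285, 150]] [[562.9, 409.9, 4.0], [644.3, 307.1, 4.0], [533.9, 231.2, 4.0], [462.9, 341.0, 4.0]]
tray [[290, 212], [305, 197], [344, 200], [351, 216], [339, 225], [297, 224]]
8 [[448.1, -20.5, 8.0], [473.1, -1.8, 8.0], [527.8, -14.3, 8.0], [535.1, -39.5, 8.0], [516.1, -50.6, 8.0], [455.2, -40.0, 8.0]]
20 [[449.5, -17.4, 20.0], [473.9, 0.9, 20.0], [527.2, -11.3, 20.0], [534.3, -35.9, 20.0], [515.7, -46.7, 20.0], [456.4, -36.4, 20.0]]
cake 503 [[496.3  35.4  20. ]]
cake 468 [[469.9 -20.7  20. ]]
cake 471 [[513.8 -29.   20. ]]
pot 2594 [ 507.05244429 -260.32068754] 61.8210454430898
[ 439.68548498 -335.53046986] [ 574.96134078 -192.88198616]
lid 6787 [ 531.67739139 -339.92918791  176.59681551] [ 0.29198471 -0.94611516 -0.14003942] [ 466.38383132 -362.1424477   100.01952773] [ 595.67928725 -315.3917833   252.92549435]
```

View pics/crops.png

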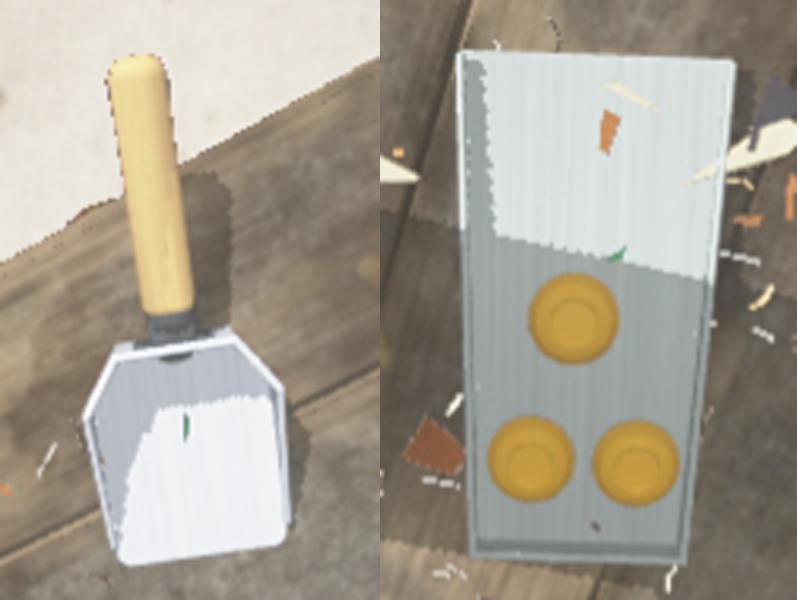

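The crop shows the scoop (handle axis (137,58)→(170,315), mouth edge about (115,560)–(288,535)) and the tray's corners with the cakes clear of the walls. I'll take closer views of both.

```bash
python3 - <<'E'
from rig import bot
from h import *
bot.move_to((497,10,170),m2q(tool(-1.72)));bot.dwell(.25);snap(bot,'wt2')
bot.move_to((520,345,190),m2q(tool(-0.86)));bot.dwell(.25);snap(bot,'ws2')
a=[load(n)[0]['image'][20:400] for n in('wt2','ws2')]
cv2.imwrite('pics/m2.png',np.hstack([a[0][:,150:520],a[1][:,150:520]]));print(bot.read_state()['clock'])
E
```

```text
7.775
```

View pics/m2.png

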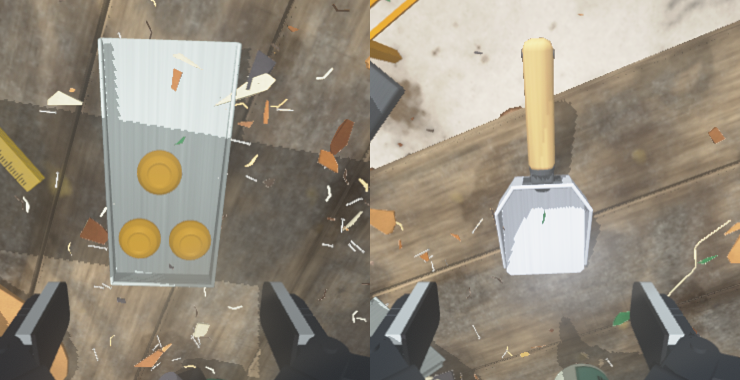

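The tray's top corners are at (99,39), (241,43), (215,286) and (111,283) in the crop. The scoop's handle runs (537,40)→(541,172) and its mouth edge (507,273)–(585,270).

```bash
cat > meas.py <<'E'
from h import *
c,s=load('wt2')
f=lambda *p:np.array(p,float)+[150,20]
img=c['image'].astype(int);
# tray wall tops, hand-picked ends refined per row on blue-minus-red (steel is bluish, wood reddish)
br=cv2.GaussianBlur((img[:,:,0]-img[:,:,2]).astype(np.float32),(3,3),0)
def edge(p0,p1,sign):
    out=[]
    for v in range(int(p0[1])+6,int(p1[1])-6):
        u=p0[0]+(p1[0]-p0[0])*(v-p0[1])/(p1[1]-p0[1]); us=np.arange(int(u)-5,int(u)+7)
        g=np.diff(br[v,us])*sign; i=np.argmax(g)
        if g[i]>6: out.append((us[i]+.5,v))
    out=np.array(out,float);k=np.polyfit(out[:,1],out[:,0],1)
    for _ in range(3):
        r=abs(out[:,0]-np.polyval(k,out[:,1]));o=out[r<1.2];k=np.polyfit(o[:,1],o[:,0],1)
    print('edge n',len(o),'of',len(out),'shift',np.polyval(k,p0[1])-p0[0],np.polyval(k,p1[1])-p1[0]);return k
TL,TR,BR,BL=f(99,39),f(241,43),f(215,286),f(111,283)
kl=edge(TL,BL,1);kr=edge(TR,BR,-1)
L=[(np.polyval(kl,v),v) for v in(TL[1],BL[1])];Rr=[(np.polyval(kr,v),v) for v in(TR[1],BR[1])]
o=np.array([onplane(c,[L[0]],8,s)[0],onplane(c,[Rr[0]],8,s)[0]]);e=np.array([onplane(c,[L[1]],20,s)[0],onplane(c,[Rr[1]],20,s)[0]])
print('open',o.round(1).tolist(),'w',np.linalg.norm(o[0]-o[1]),'closed',e.round(1).tolist(),'w',np.linalg.norm(e[0]-e[1]))
mo,me=o.mean(0),e.mean(0);d=(me-mo)[:2];print('len',np.linalg.norm(d),'psi',np.arctan2(d[1],d[0]),'mid',(mo+me)/2)
c,s=load('ws2');g=lambda *p:np.array(p,float)+[-220,20]
P=cloud(c,s)
hsv=cv2.cvtColor(c['image'],cv2.COLOR_BGR2HSV);m=cv2.inRange(hsv,(12,60,120),(28,255,255))
z=np.zeros_like(m);z[58:195,298:338]=m[58:195,298:338]
q=P[z>0];q=q[(q[:,2]>25)&(q[:,2]<80)]
u,S,V=np.linalg.svd(q-q.mean(0),full_matrices=False);d=V[0]*-np.sign(V[0][1]);t=(q-q.mean(0))@d
print('handle',len(q),'mid',q.mean(0)+d*(t.min()+t.max())/2,'psi',np.arctan2(d[1],d[0]),'pitch',np.arcsin(d[2]),t.min(),t.max(),S)
mc=onplane(c,[g(507,273),g(585,270)],2,s);print('mouth',mc.round(1).tolist(),np.linalg.norm(mc[0]-mc[1]),mc.mean(0))
E
python3 meas.py
```

```text
edge n 226 of 232 shift -2.1195633696678158 -1.0305213714091792
edge n 221 of 226 shift 0.8216206983094594 -1.1515133876067694
open [[465.5, 141.8, 8.0], [574.3, 122.7, 8.0]] w 110.51127032246958 closed [[436.2, -60.2, 20.0], [530.6, -77.7, 20.0]] w 96.01834895914321
len 204.4874777770759 psi -1.7502235310493033 mid [501.62262787  31.64299548  14.        ]
handle 3719 mid [474.85158496 402.90154309  51.63394654] psi -0.8135906615968989 pitch -0.25312187034937594 -43.50997491412799 52.87888151493003 [1660.84693647  371.78292108  113.71881396]
mouth [[556.6, 258.4, 2.0], [615.5, 313.7, 2.0]] 80.80761499462608 [586.03667038 286.04461762   2.        ]
```

```bash
cat > sc.py <<'E'
from h import *
TILT=-0.3; TRAY=np.array([501.6,31.6,0]); TP=-1.750; POT=np.array([506.5,-260,0]); PP=np.arctan2(-.946,.292)
OFF=np.array([-156.,0,41])   # grip relative to mouth edge (underside), scoop axes
def sp(E,psi,pitch=0.,off=OFF,tilt=TILT):
    """TCP pose putting the scoop's mouth edge (underside) at E; pitch>0 nose down"""
    Rs=R.from_euler('ZY',[psi,pitch]).as_matrix()
    return np.asarray(E)+Rs@off, m2q(tool(psi,pitch+tilt))
def tr(x,y=0,z=2.): return TRAY+R.from_euler('Z',TP).apply([x,y,z])
def pt(x,y=0,z=80.): return POT+R.from_euler('Z',PP).apply([x,y,z])
E
python3 - <<'E'
from rig import bot
from sc import *
print(PP)
for tilt in(-.5,-.3,0):
  L=dict(pick=sp((476.5+156*.687,401.5-156*.727,0),-.8136,0,tilt=tilt),start=sp(tr(-60),TP,0,tilt=tilt),end=sp(tr(100),TP,0,tilt=tilt),up=sp(tr(95,0,120),TP,-.4,tilt=tilt),over=sp(pt(-45,0,130),PP,-.35,tilt=tilt))
  for p in(.3,.6,.8,.95,1.1): L[f'd{p}']=sp(pt(-30,0,78),PP,p,tilt=tilt)
  print(tilt)
  for k,(p,q) in L.items():
    j=bot.ik(p,q);print(' ',k,p.round(0),None if j is None else j.round(2).tolist())
E
```

```text
-1.2714062622201885
-0.5
  pick [477. 401.  41.] [0.82, 0.74, 1.46, -0.58, 1.06, 0.38]
  start [540. 244.  43.] [0.5, 0.8, 1.34, -0.39, 1.35, 0.84]
  end [512.  87.  43.] [0.28, 0.63, 1.65, -0.49, 1.15, 0.73]
  up [513.  95.  97.] [0.4, 0.71, 1.52, -0.72, 1.53, 0.84]
  over [446. -64. 115.] None
  d0.3 [ 457. -101.  163.] [-0.21, 0.18, 1.9, -0.21, 0.97, -0.4]
  d0.6 [ 467. -130.  200.] [-0.38, 0.23, 1.73, 0.08, 1.24, -0.71]
  d0.8 [ 474. -156.  218.] [-0.49, 0.32, 1.6, 0.21, 1.44, -0.84]
  d0.95 [ 481. -176.  229.] [-0.55, 0.4, 1.5, 0.29, 1.6, -0.89]
  d1.1 [ 488. -199.  236.] [-0.61, 0.49, 1.39, 0.36, 1.75, -0.93]
-0.3
  pick [477. 401.  41.] [0.75, 0.71, 1.46, -0.36, 1.0, 0.19]
  start [540. 244.  43.] [0.45, 0.72, 1.43, -0.26, 1.18, 0.76]
  end [512.  87.  43.] [0.22, 0.57, 1.7, -0.33, 1.01, 0.59]
  up [513.  95.  97.] [0.35, 0.63, 1.57, -0.6, 1.39, 0.78]
  over [446. -64. 115.] [0.07, 0.26, 2.06, -0.88, 0.87, 0.38]
  d0.3 [ 457. -101.  163.] [-0.29, 0.22, 1.84, -0.0, 1.08, -0.59]
  d0.6 [ 467. -130.  200.] [-0.45, 0.3, 1.67, 0.22, 1.39, -0.81]
  d0.8 [ 474. -156.  218.] [-0.54, 0.39, 1.54, 0.33, 1.59, -0.89]
  d0.95 [ 481. -176.  229.] [-0.59, 0.48, 1.43, 0.4, 1.75, -0.93]
  d1.1 [ 488. -199.  236.] [-0.64, 0.57, 1.33, 0.46, 1.9, -0.94]
0
  pick [477. 401.  41.] [0.64, 0.69, 1.46, -0.0, 0.99, -0.12]
  start [540. 244.  43.] [0.36, 0.64, 1.56, -0.0, 0.95, 0.54]
  end [512.  87.  43.] [0.1, 0.51, 1.78, -0.0, 0.86, 0.28]
  up [513.  95.  97.] [0.27, 0.52, 1.65, -0.39, 1.18, 0.63]
  over [446. -64. 115.] [-0.06, 0.22, 2.01, -0.45, 0.83, -0.07]
  d0.3 [ 457. -101.  163.] [-0.4, 0.31, 1.76, 0.24, 1.29, -0.79]
  d0.6 [ 467. -130.  200.] [-0.53, 0.42, 1.58, 0.39, 1.61, -0.91]
  d0.8 [ 474. -156.  218.] [-0.6, 0.52, 1.45, 0.48, 1.81, -0.94]
  d0.95 [ 481. -176.  229.] [-0.64, 0.61, 1.36, 0.55, 1.96, -0.94]
  d1.1 [ 488. -199.  236.] [-0.68, 0.7, 1.26, 0.62, 2.11, -0.92]
```

```bash
python3 - <<'E'
from rig import bot
from sc import *
g=np.array([476.5,401.5,41]);q=m2q(tool(-.8136,TILT))
a=q2m(q)[:,2]
bot.move_to(g-a*90,q)
print('hit',bot.servo_line(g,None,120,until_force=8),bot.read_state()['ee_pos'])
bot.move_gripper(10,120);s=bot.read_state();print(s['grip_width'],s['grip_force'])
bot.servo_line(g+[0,0,60],None,120);s=bot.read_state();print(s['grip_width'],s['ft_force'])
p,qq=sp(tr(-45,0,40),TP);bot.move_to(p,qq);bot.dwell(.2);snap(bot,'t1','top');snap(bot,'s1','scene');print(bot.read_state()['clock'])
c,_=load('t1');d,_=load('s1')
cv2.imwrite('pics/m3.png',np.hstack([cv2.resize(c['image'][200:340,200:380],None,fx=3,fy=3,interpolation=2)[:,:400],cv2.resize(d['image'][160:300,200:333],None,fx=3,fy=3,interpolation=2)]))
E
```

```text
hit False [476.83193884 401.79325763  41.83532789]
20.38554032928232 117.08890914916992
20.58130472423994 [-0.71652305 -0.55943495 -0.53372048]
11.5333
```

View pics/m3.png

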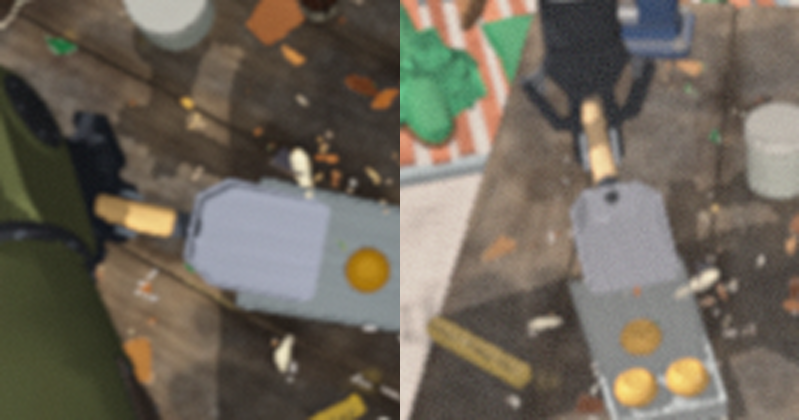

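The scoop is held level with its mouth over the tray's open half: mouth corners at about (328,206) and (315,300) in the left crop. Now for the mouth offset.

```bash
python3 - <<'E'
from sc import *
c,_=load('t1');P=cloud(c)
loc=lambda X:R.from_euler('Z',-TP).apply(np.atleast_2d(X)-TRAY)
print('mouth picks local',loc(onplane(c,[(309.3,268.7),(305,300)],42)).round(1).tolist())
# scoop points by height from depth
Q=loc(P.reshape(-1,3));m=(Q[:,2]>36)&(Q[:,2]<90)&(Q[:,0]>-160)&(Q[:,0]<-20)&(abs(Q[:,1])<60);q=Q[m]
for x0 in range(-140,-30,15):
    b=q[(q[:,0]>x0)&(q[:,0]<x0+15)]
    if len(b):print(x0,len(b),b[:,1].min().round(1),b[:,1].max().round(1),np.median(b[:,2]).round(1))
f=q[abs(q[:,1])<30];print('max x',np.sort(f[:,0])[-20:].round(1)); f=f[f[:,0]>-130];f=f[f[:,0]<-50];print('floor plane',np.linalg.lstsq(np.c_[f[:,:2],np.ones(len(f))],f[:,2],rcond=None)[0])
# tray edges in top view
t0=dict(np.load('pics/top0.npz'));Q=loc(cloud(t0).reshape(-1,3));
m=(Q[:,2]>7)&(Q[:,2]<24)&(abs(Q[:,0])<104)&(abs(abs(Q[:,1])-50)<8);q=Q[m]
for x0 in range(-100,100,40):
    b=q[(q[:,0]>x0)&(q[:,0]<x0+40)];print(x0,len(b[b[:,1]>0]),b[b[:,1]>0][:,1].mean().round(1) if (b[:,1]>0).any() else None,b[b[:,1]<0][:,1].mean().round(1) if (b[:,1]<0).any() else None)
E
```

```text
mouth picks local [[-42.1, 37.4, 42.0], [-38.0, -39.2, 42.0]]
-140 204 -40.3 40.0 42.4
-125 221 -43.0 42.0 41.4
-110 215 -42.9 42.0 41.1
-95 218 -43.0 41.4 41.6
-80 219 -42.8 42.0 41.4
-65 211 -43.0 41.6 41.2
-50 106 -38.5 38.9 41.1
max x [-43.7 -43.6 -43.5 -43.5 -43.4 -43.4 -43.3 -43.2 -43.  -43.  -42.9 -42.8
 -42.6 -42.5 -42.2 -42.1 -42.1 -42.  -41.8 -41.8]
floor plane [1.83374359e-03 2.92630424e-03 4.12819964e+01]
-100 19 52.0 -52.1
-60 25 50.4 -50.9
-20 24 49.4 -49.3
20 23 47.7 -48.2
60 27 46.2 -47.0
```

```bash
sed -i 's/OFF=np.array(\[-156.,0,41\])/OFF=np.array([-158.5,0.4,41])/' sc.py; python3 - <<'E'
from rig import bot
from sc import *
PI=0.02
p,q=sp(tr(-45,0,8),TP,PI);bot.servo_line(p,q,100)
p,q=sp(tr(-45,0,-4),TP,PI);h=bot.servo_line(p,q,25,until_force=4)
s=bot.read_state();zc=s['ee_pos'][2]-p[2]-4;print('contact',h,zc,s['ft_force'])   # zc: underside height at contact
z=zc+0.4
p,q=sp(tr(55,0,z),TP,PI);print('A',bot.servo_line(p,q,90,until_force=20),bot.read_state()['ft_force'])
p,q=sp(tr(101,0,z),TP,PI);print('B',bot.servo_line(p,q,45,until_force=20));s=bot.read_state()
print(s['ft_force'],s['ee_pos'],p,s['clock'],s['grip_width'])
bot.dwell(.1);snap(bot,'t2','top');c,_=load('t2');d,_=snap(bot,'s2','scene')
cv2.imwrite('pics/m4.png',np.hstack([cv2.resize(c['image'][230:340,260:390],(520,440),interpolation=2)[:,:400],cv2.resize(d['image'][200:310,230:330],(400,440),interpolation=2)]))
E
```

```text
contact True 0.17236260434800954 [0.38963869 1.32229724 4.75412187]
A False [-0.42805097 -3.26882397  2.95383262]
B True
[-0.16181716  5.55170544  3.90190271] [513.22036047  91.48248269  45.21122315] [512.09094035  87.26988752  44.73395155] 14.5083 20.217201615207347
```

View pics/m4.png

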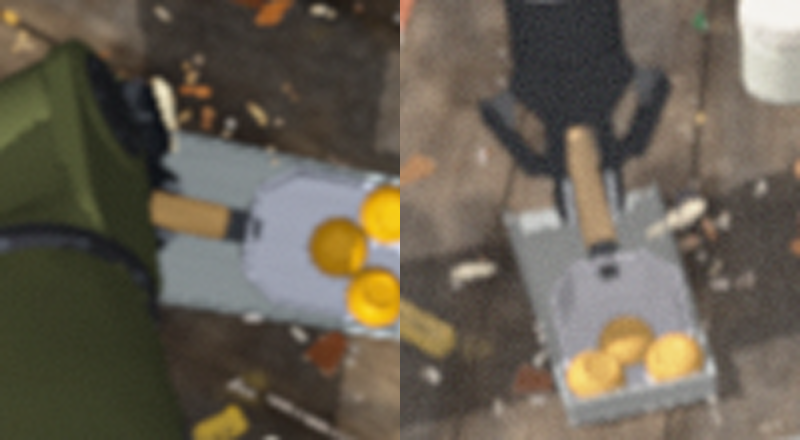

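The scoop has gone in to about 97 mm, and all three cakes sit on its floor near the end wall. I'll tilt it back, lift and check.

```bash
python3 - <<'E'
from rig import bot
from sc import *
def rear(x,z,pitch): # rear lower edge at local x, height z
    Rs=R.from_euler('ZY',[TP,pitch]).as_matrix();return sp(tr(x,0,z)+Rs@[102,0,0],TP,pitch)
for x,z,pi,v in((-5.5,2.5,-.12,40),(-8,9,-.25,60),(-14,40,-.42,80),(-14,110,-.45,150)):
    bot.servo_line(*rear(x,z,pi),v)
bot.dwell(.4);s=bot.read_state();print(s['clock'],s['grip_width'],s['ft_force'])
c,_=snap(bot,'t3','top');d,_=snap(bot,'s3','scene')
cv2.imwrite('pics/m5.png',np.hstack([cv2.resize(c['image'][230:340,280:410],(520,440),interpolation=2)[:,:400],cv2.resize(d['image'][170:280,230:330],(400,440),interpolation=2)]))
E
```

```text
16.825 20.372389979129316 [ 0.49528774 -0.86229427 -2.0517034 ]
```

View pics/m5.png

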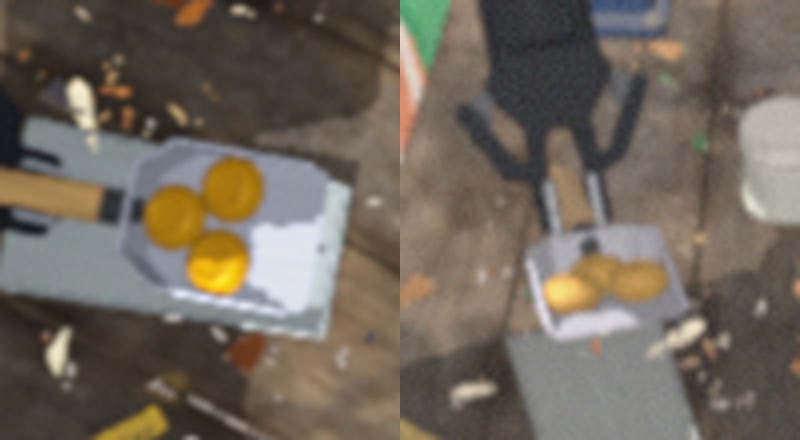

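All three cakes lie in the bowl against its back wall, so on to the pot.

```bash
python3 - <<'E'
from rig import bot
from sc import *
def go(x,z,pi,v,psi=PP): bot.servo_line(*sp(pt(x,0,z),psi,pi),v)
go(-110,190,-.42,220,); go(-50,150,-.38,180)
go(-34,100,0,120);go(-30,92,.35,110);go(-28,82,.65,110);go(-28,76,1.0,110)
bot.dwell(.6);s=bot.read_state();print(s['clock'],s['grip_width'],s['ft_force'])
go(-40,140,.9,150);bot.dwell(.1)
c,_=snap(bot,'t4','top');d,_=snap(bot,'s4','scene')
cv2.imwrite('pics/m6.png',np.hstack([cv2.resize(c['image'][220:350,370:530],(480,390),interpolation=2)[:,:400],cv2.resize(d['image'][200:400,240:440],(400,390),interpolation=2)]))
E
```

```text
21.3417 20.350063285983648 [ 0.28668917  0.23868506 -0.90532056]
```

View pics/m6.png

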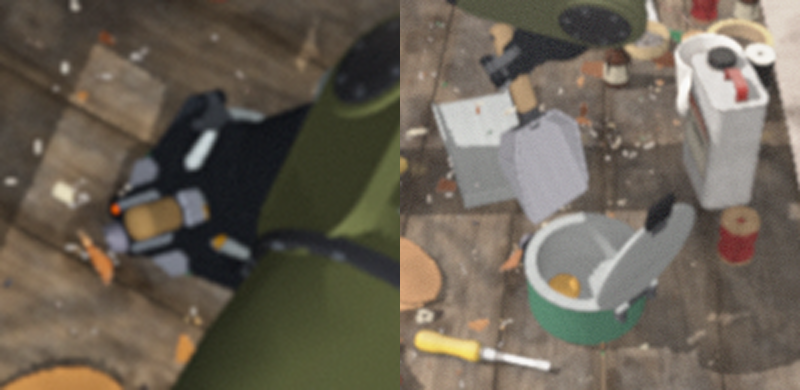

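The bowl is empty and a cake is visible inside the pot. Now I'll lay the scoop back.

```bash
python3 - <<'E'
from rig import bot
from sc import *
bot.servo_line(*sp(pt(-90,0,170),PP,.3),200)
bot.servo_line(*sp(tr(84,0,60),TP,0),220)
bot.servo_line(*sp(tr(84,0,6),TP,0),120)
p,q=sp(tr(84,0,-4),TP,0);h=bot.servo_line(p,q,20,until_force=3);s=bot.read_state();print(h,s['ee_pos'][2]-p[2]-4,s['ft_force'])
bot.move_gripper(60);s=bot.read_state();a=q2m(s['tool_rot'])[:,2]
bot.servo_line(s['ee_pos']-a*110,None,150)
bot.move_to((440,-60,330),m2q(tool(-1.6)));bot.dwell(.2)
snap(bot,'t5','top');c,s=snap(bot,'w5');print(s['clock'])
e,_=load('t5')
cv2.imwrite('pics/m7.png',np.hstack([cv2.resize(e['image'][230:350,270:520],(400,192),interpolation=2),cv2.resize(c['image'][:384],(400,240))[:192]]))
loc=lambda X:R.from_euler('Z',-TP).apply(np.atleast_2d(X)-TRAY)
for n in('t5','w5'):
    k,t=load(n);Q=loc(cloud(k,t).reshape(-1,3));m=(abs(Q[:,0]+25)<70)&(abs(Q[:,1])<25)&(Q[:,2]>-10)&(Q[:,2]<70)
    for x0 in range(-80,90,20):
        b=Q[m&(Q[:,0]>x0)&(Q[:,0]<x0+20)];print(n,x0,len(b),np.median(b[:,2]).round(1) if len(b) else None,end=' | ')
    print()
E
```

```text
True 2.0992446637011994 [-1.10051393  0.37951748  6.09248663]
27.6917
t5 -80 161 6.7 | t5 -60 165 5.4 | t5 -40 163 5.1 | t5 -20 163 4.7 | t5 0 162 3.7 | t5 20 160 3.7 | t5 40 39 2.8 | t5 60 0 None | t5 80 0 None | 
w5 -80 867 46.0 | w5 -60 811 41.0 | w5 -40 763 4.9 | w5 -20 760 5.1 | w5 0 670 4.3 | w5 20 638 4.5 | w5 40 155 4.3 | w5 60 0 None | w5 80 0 None |
```

View pics/m7.png

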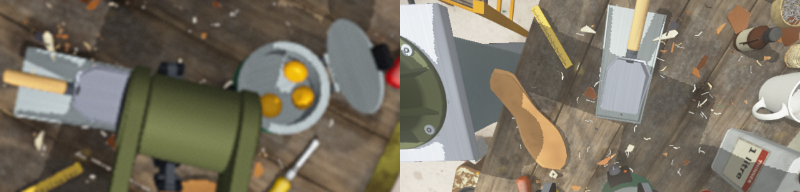

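All three cakes are in the pot and the scoop lies flat in the tray. Now the lid.

```bash
cat > lid.py <<'E'
from sc import *
HX=np.array([np.cos(PP),np.sin(PP),0]);Z=np.array([0,0,1.]);H=POT+74*HX+83*Z
Q=m2q(tool(PP)); r=125.
def T(th,extra=0.,top=6.):
    n=np.cos(th)*Z+np.sin(th)*HX; return H+r*(-np.cos(th)*HX+np.sin(th)*Z)+(top+extra+11*max(np.sin(th),0))*n+19*Z
E
python3 - <<'E'
from rig import bot
from lid import *
print(bot.tip_reach)
pts=[H+78*HX+[0,0,270],H+78*HX+[0,0,150]]+[T(t) for t in np.arange(1.7,-.01,-.15)]
ok=[bot.ik(p,Q) for p in pts];print([None if j is None else j.round(1).tolist() for j in ok][::3])
assert all(j is not None for j in ok)
bot.move_gripper(0)
bot.servo_line(bot.read_state()['ee_pos']+[0,0,60],None,200)
mid=(np.array([440,-60,390])+pts[0])/2;mid[2]=420
bot.move_to(mid,Q);bot.move_to(pts[0]+[0,0,20],Q);bot.servo_line(pts[1],None,150)
print('touch',bot.servo_line(H-10*HX+[0,0,150],None,50,until_force=3));s=bot.read_state()
print('hx',(s['ee_pos']-H)@HX,s['ee_pos'],s['ft_force'],s['clock'])
E
```

```text
19.0
[[-0.7, 0.6, 0.9, -0.0, 1.7, -1.0], [-0.6, 0.5, 1.3, -0.0, 1.3, -0.9], [-0.6, 0.4, 1.4, -0.0, 1.3, -0.9], [-0.5, 0.4, 1.6, -0.0, 1.2, -0.8], [-0.5, 0.4, 1.7, -0.0, 1.1, -0.8]]
touch False
hx -9.953531550033683 [ 525.38120246 -321.20008492  232.95432854] [ 0.17610914  0.77823702 -0.16882411] 33.325
```

```bash
python3 - <<'E'
from rig import bot
from lid import *
for t in np.arange(1.3,.24,-.12):
    h=bot.servo_line(T(t),None,80,until_force=15)
    if h: print('hit',t,bot.read_state()['ft_force']);break
print(bot.read_state()['ft_force'],bot.read_state()['clock'])
h=bot.servo_line(T(.12),None,35,until_force=8);print('a',h)
if not h:
    h=bot.servo_line(T(-.06),None,18,until_force=10);print('b',h)
s=bot.read_state();print(s['ee_pos'],s['ee_pos'][2]-19,s['ft_force'],s['clock'])
E
```

```text
[ 0.36461805 -0.46249144  0.19878459] 36.3833
a False
b True
[ 491.6299524  -211.60990483  106.12369487] 87.1236948706492 [-1.13186533  1.21363726  8.31615787] 38.35
```

```bash
python3 - <<'E'
from rig import bot
from lid import *
p=bot.read_state()['ee_pos']
bot.servo_line(p+[0,0,120],None,120); bot.move_to((400,-20,380),m2q(tool(-1.5)));bot.dwell(.3)
snap(bot,'t6','top');d,_=snap(bot,'s6','scene');e,_=load('t6');w,s=snap(bot,'w6');print(s['clock'])
X=cloud(w,s).reshape(-1,3)
for n in('t6','w6'):
    k,t=load(n);P=cloud(k,t).reshape(-1,3);L=(P-POT)@HX;m=(np.hypot(P[:,0]-POT[0],P[:,1]-POT[1])<60)&(P[:,2]>70)&(P[:,2]<150);A=np.c_[L[m],np.ones(m.sum())];print(n,m.sum(),np.linalg.lstsq(A,P[m,2],rcond=None)[0])
cv2.imwrite('pics/m8.png',np.hstack([cv2.resize(e['image'][140:360,220:540],(436,300),interpolation=2),cv2.resize(d['image'][160:400,190:450],(325,300),interpolation=2)]))
E
```

```text
40.9333
t6 2045 [-2.2169672e-03  8.6871030e+01]
w6 1357 [-2.52188299e-03  8.73208326e+01]
```

View pics/m8.png

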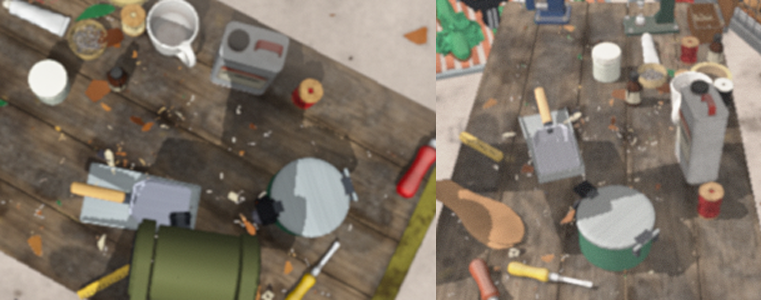

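The lid lies level on the pot (slope −0.002), the scoop is flat in the tray, and the bystanders are where they were.

```bash
python3 -c "
from rig import bot
print(bot.finish_job())"
```

```text
the job is handed in; nothing more can be done
None
```

The job is handed in, though no verdict came back: all three wax cakes are in the pot, the scoop lies flat in the tray, the lid is gently shut, and the jar, bottle, spool and can were not touched, at about 41 s of the 72 s allowed.

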